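Pack the sampling carrier

ROBOT

A 6-joint arm with a two-finger parallel gripper is mounted at the origin on a cart in front of the work surface, level with it; the furniture and walls round the work are solid. World frame = base frame: x ahead of the robot, y to its left, z up, the work surface at z = 0. Lengths are in m, angles in rad, forces in N, time in s.
With the tool pointing down it reaches from about 0.25 to 0.725 m from the base axis. Payload 4 kg.
Tool frame: the origin (TCP) lies where the fingers leave the gripper's body, on its centre line; the fingertips stand 73 mm ahead of it and the grasp point (between the pads) lies 54 mm ahead of it; z points along the fingers, y is the line along which they close (so a half turn about z gives the same grasp; the last joint's range is limited). The gripper opens to 85 mm and grips with 20 to 120 N. Pads are 22 mm wide; open, the fingers measure 114 mm over their backs; the gripper's body (76 mm by 85 mm) begins 54 mm behind the grasp point. The pads swing forward as they close: fully open they stand 13 mm farther back than shut.
Start: joints at [1.178, 0.241, 0.005, 1.335, 0, 1.571], TCP at [0.191, 0.462, 0.304] pointing down, gripper open.
Joint ranges: [-2.72, 2.72], [-1.05, 1.87], [-1.09, 1.28], [-1.99, 2.15], [-1.42, 1.44], [-3.14, 3.14]. Speed limits (rad/s): [2.79, 2.79, 3.14, 3.14, 3.14, 3.14].

INTERFACE

Orientations are given as a rotation vector (axis times angle).
In Python, from bench import manip, optics, telemetry gives the robot as it stands. Calls block until the motion is done:
- manip.goto(position, orientation): joint-space move of the TCP to a pose.
- manip.movel(position, rate=0.15, attitude=None): straight line of the TCP; attitude=None keeps the orientation; rate is the mean speed in m/s.
- manip.move_joints(angles): joint-space move.
- manip.grip(opening, f_grip=None): opening from 0.0 (shut) to 1.0 (fully open); f_grip is the grip in N (None keeps the last); returns when the fingers have stopped.
- manip.hold(seconds).
- manip.solve_ik(position, orientation): joint angles nearest the present ones, or None.
- optics.camera(name): name is "scene" or "top" or "wrist"; returns a dict with "frame" (400x640x3 uint8, blue, green, red), "depth" (400x640 float32, m along the optical axis (not along the pixel's ray), 0 where there is no reading), "fx", "fy", "cx", "cy" (pixels), "dist_coeffs" ([k1, k2, p1, p2, k3] as OpenCV has them; the pictures are not rectified), "extrinsics" (4x4, takes a point from world to camera coordinates); the wrist camera has in their place "hand_eye" (4x4, takes a point from camera to tool coordinates, whose origin is the TCP and whose axes are the flange's). Camera axes: x right, y up, looking along -z (the intrinsics and any distortion apply to the point x, -y, -z); pixel columns grow to the right and rows downward; lengths in m; the calibration is good to about 2 mm. A picture is of the moment at which its call begins: read the wrist's pose just before it.
A pose or a line that the arm cannot do raises manip.MotionError and nothing moves.
- manip.finish_job(): hands the job in; it is judged then, once.
Readings, each from a call of its own:
- telemetry.get_time_s(): time.
- telemetry.get_qpos(): joint angles.
- telemetry.get_qvel(): joint speeds.
- telemetry.get_joint_efforts(): joint torques, N m.
- telemetry.get_tool_pos(): TCP position.
- telemetry.get_eef_rot(): TCP orientation.
- telemetry.get_contact_force(): force on the tool from outside, world axes, zero at the start.
- telemetry.get_moment(): the same for the moment, N m.
- telemetry.get_grip_width(): opening from 0.0 (shut) to 1.0 (fully open).
- telemetry.get_gripper_force(): force on a finger pad.
Only numpy, scipy, OpenCV 4.12 (cv2) and the standard library are available. Lean on these libraries where they do the work, as an engineer would, in place of code of your own. Each camera call takes 0.05 s, during which the arm holds its last target. There are 200 camera calls.

TASK

Pack the carrier for the next sampling round with the things lying near it (not those in the vial rack or at the far edges of the bench): set the blue-capped sample bottle and the empty red-capped vial upright in their round wells, lay the roll of paper tape flat in the wide shallow well and the black marker flat in the long trough. Each must sit fully down in its own well; leave the loose blue cap, the filled black-capped vial, the covered dish and the blue marker where they are.

Things in the scene. Friction and masses are not known exactly. Their poses are not given: they have to be found in the camera images.
- carrier: Grey-green carrier 139 x 215 x 30 mm. Origin: centre of underside; z up, y along the 215. Wells in its 30 mm high deck, (x, y) in mm in its axes: bottle well (24, 65), 74 across, floor at z 4; tape well (24, -22), 80 across, floor at z 22; marker trough (-45, 24), 156 along y x 38, floor at z 22; vial well (-45, -83), 38 across, floor at z 4. Hand slot 66 x 22 at (24, -87): unused.
- sample_bottle_center (a point): Wide-mouth clear plastic sample bottle with a blue screw cap, standing; belongs in the carrier. 76 mm tall, body 57 mm across up to 53 mm height, cap 49 mm across from 53 mm to the top. Point half-way up, 38 mm above its base; z is its upright axis.
- empty_vial_center (a point): Empty clear vial with a red cap, standing; belongs in the carrier. 20 mm across, 53 mm tall, cap 19 mm across in the top 11 mm. Point half-way up, 26.5 mm above its base; z is its upright axis. In its well its upper 27 mm stand above the deck: hold it there.
- tape_center (a point): Roll of tan paper tape lying flat, a ring with a hole in the middle (its hole is solid to touch); belongs in the carrier. 62 mm across, 18 mm high. Point at its centre, 9 mm above its underside; z is the roll's axis. In its well its upper 10 mm stand above the deck, so hold its upper half.
- black_marker_center (a point): Black marker pen lying flat; belongs in the carrier. 136 mm long (along its y axis), 16 mm wide, 16 mm high (18 with the clip). Point at its centre, 8 mm above its underside. In its trough the upper 8 mm stand above the deck, so hold its upper half.
- loose_cap_center (a point): Loose blue screw cap lying on the bench, 53 mm across, 24 mm high; from above it looks like the bottle's cap, but no bottle is under it. Stays. Point at its centre, 12 mm up.
- filled_vial_center (a point): Vial with a black cap, part filled with amber filtrate, standing; stays. 20 mm across, 53 mm tall. Point half-way up.
- dish_center (a point): Round covered dish with pale tan contents, lying flat; stays. 62 mm across, 14 mm high, without a hole. Point half-way up.
- blue_marker_center (a point): Blue marker pen lying flat; stays. 136 mm long (along its y axis), 16 mm wide and high. Point at its centre.

How it is judged:
By the outcome, as a careful person would: the job done as asked, in the order asked, and still so for the second after the job is handed in, with the robot touching nothing.
It also fails if it takes over 104 s, if anything falls off the work surface, if the arm or the gripper's body presses on something with over 40 N, if the wrist force passes 120 N, or if a joint passes its speed limit or range.

## Working session

There is one attempt and no reset: what is moved stays moved. The work goes in short steps, each a Python script; the robot and the scene stay as the last script left them, time stands still between calls to the robot, and variables do not carry over. Pictures are saved under pics/ and viewed, at most 14 in all, crops included, and the job is handed in when it is done.

```bash
mkdir -p pics; ls; python3 - <<'E'
from bench import manip, optics, telemetry
import cv2,numpy as np
for n in ("scene","top"):
    c=optics.camera(n); cv2.imwrite(f"pics/{n}0.png",c["frame"]); np.savez(f"{n}0.npz",**c)
    print(n,c["fx"],c["fy"],c["cx"],c["cy"],c["dist_coeffs"]); print(np.round(c["extrinsics"],4).tolist())
c=optics.camera("wrist");print(c["fx"],c["cx"],c["cy"],c["dist_coeffs"],np.round(c["hand_eye"],4).tolist())
print(telemetry.get_time_s(),telemetry.get_eef_rot(),telemetry.get_tool_pos())
E
```

```text
pics
scene 513.0168169941414 513.0168169941414 315.49615830325433 197.9302583586436 [-0.10525622  0.          0.          0.          0.        ]
[[-0.474, -0.8805, -0.0023, 0.4736], [0.4648, -0.2525, 0.8486, -0.23], [-0.7478, 0.4012, 0.529, -0.7502], [0.0, 0.0, 0.0, 1.0]]
top 362.7442239952953 362.7442239952953 313.50621681746463 202.5351254168481 [-0.04156087  0.          0.          0.          0.        ]
[[-0.0044, -0.9999, -0.0122, 0.262], [0.9849, -0.0064, 0.1728, -0.5382], [-0.1729, -0.0112, 0.9849, -0.8025], [0.0, 0.0, 0.0, 1.0]]
302.0967027726293 324.2487611386063 198.6237137992148 [-0.05017574  0.          0.          0.          0.        ] [[0.0004, 0.9564, 0.292, 0.0745], [1.0, -0.0004, -0.0003, 0.0008], [-0.0001, 0.292, -0.9564, -0.0693], [0.0, 0.0, 0.0, 1.0]]
0.15 [-6.12921328e-01 -3.08088364e+00  2.53699618e-03] [0.19123013 0.4615862  0.30320937]
```

View pics/top0.png

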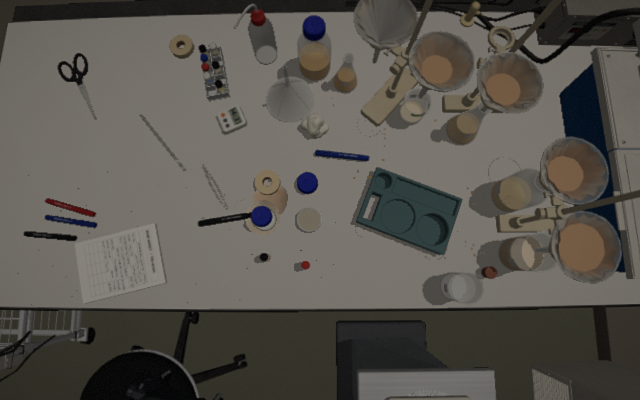

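View pics/scene0.png

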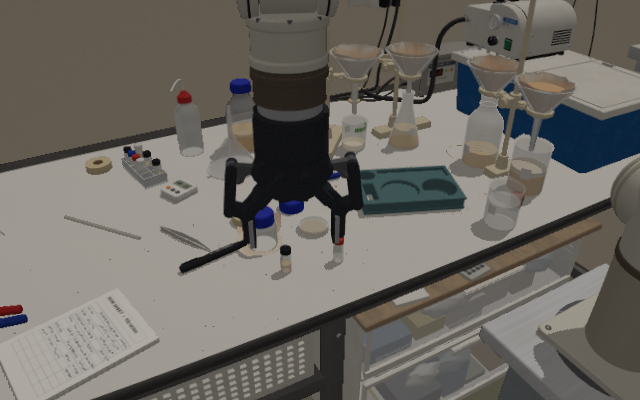

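The top view shows the carrier at about (410,212) and the bottle cap at (262,215). The black marker runs from (200,222) to the bottle. The tape is at (267,182), the loose cap at (307,182), the dish at (308,219), the black vial at (264,257) and the red vial at (305,265). The scene view agrees. Next I'll write helpers and move the wrist camera over the cluster for a close look.

```bash
cat > h.py <<'E'
from bench import manip, optics, telemetry
import cv2, numpy as np
from scipy.spatial.transform import Rotation as R
def down(yaw):  # tool z down; tool x (camera side) at heading yaw in world
    c,s=np.cos(yaw),np.sin(yaw)
    return R.from_matrix(np.array([[c,s,0],[s,-c,0],[0,0,-1]])).as_rotvec()
def shot(name,save=None):
    p=np.array(telemetry.get_tool_pos()); r=R.from_rotvec(telemetry.get_eef_rot()).as_matrix()
    c=dict(optics.camera(name))
    if name=="wrist":
        T=np.eye(4); T[:3,:3]=r; T[:3,3]=p; c["c2w"]=T@np.array(c["hand_eye"])
    else: c["c2w"]=np.linalg.inv(c["extrinsics"])
    c["K"]=np.array([[c["fx"],0,c["cx"]],[0,c["fy"],c["cy"]],[0,0,1]])
    if save: cv2.imwrite(f"pics/{save}.png",c["frame"]); np.savez(f"{save}.npz",**c)
    return c
def load(f):
    c=dict(np.load(f))
    if "K" not in c:
        c["K"]=np.array([[c["fx"],0,c["cx"]],[0,c["fy"],c["cy"]],[0,0,1]]); c["c2w"]=np.linalg.inv(c["extrinsics"])
    return c
def rays(c,px):
    u=cv2.undistortPoints(np.array(px,float).reshape(-1,1,2),c["K"],c["dist_coeffs"]).reshape(-1,2)
    d=np.c_[u[:,0],-u[:,1],-np.ones(len(u))]@c["c2w"][:3,:3].T
    return c["c2w"][:3,3],d
def onplane(c,px,z):
    o,d=rays(c,px); return (o+d*((z-o[2])/d[:,2])[:,None])[:,:2]
def proj(c,P):
    q=(np.atleast_2d(P)-c["c2w"][:3,3])@c["c2w"][:3,:3]
    return cv2.projectPoints((q*[1,-1,-1]).reshape(-1,1,3),np.zeros(3),np.zeros(3),c["K"],c["dist_coeffs"])[0].reshape(-1,2)
E
python3 - <<'E'
from h import *
c=load("top0.npz")
for n,px,z in [("bottlecap",(262,215),.076),("tape",(267,182),.018),("loose",(307,182),.024),("dish",(308,219),.014),("bvial",(264,257),.053),("rvial",(305,265),.053),("mkL",(200,222),.008),("mkR",(252,215),.008),("cA",(375,169),.03),("cB",(462,206),.03),("cC",(441,254),.03),("cD",(355,217),.03),("bluemk",(342,155),.008),("stain",(270,200),0)]:
    print(n,onplane(c,[px],z)[0].round(3), c["depth"][px[1],px[0]])
t=telemetry.get_time_s()
for p,y in [((.30,.27,.36),0),((.35,.3,.36),0.5),((.25,.3,.36),0),((.30,.33,.36),0),((.30,.35,.32),0.6)]:
    print(p,y,manip.solve_ik(list(p),down(y)))
E
```

```text
bottlecap [0.507 0.375] 0.81993
tape [0.597 0.374] 0.90928316
loose [0.595 0.275] 0.88454616
dish [0.505 0.273] 0.8797058
bvial [0.413 0.372] 0.826634
rvial [0.395 0.279] 0.8208454
mkL [0.5   0.539] 0.8755927
mkR [0.517 0.411] 0.820216
cA [0.625 0.109] 0.9130823
cB [ 0.532 -0.097] 0.8931911
cC [ 0.418 -0.039] 0.8468603
cD [0.507 0.161] 0.8948207
bluemk [0.668 0.187] 0.9058852
stain [0.555 0.368] 0.901063
(0.3, 0.27, 0.36) 0 [ 0.7328151   0.02905733 -0.09756516  1.44417384  0.         -2.40877755]
(0.35, 0.3, 0.36) 0.5 [ 7.08626272e-01  1.44848019e-01  3.09528343e-02  1.45690114e+00
 -4.44089210e-16 -2.93296638e+00]
(0.25, 0.3, 0.36) 0 [ 0.87605805  0.00254978 -0.12460354  1.443643    0.         -2.2655346 ]
(0.3, 0.33, 0.36) 0 [ 0.83298127  0.11457173 -0.00428072  1.45194387  0.         -2.30861139]
(0.3, 0.35, 0.32) 0.6 [ 8.62170055e-01  1.56483727e-01 -5.84750991e-02  1.35583750e+00
 -4.44089210e-16 -2.87942260e+00]
```

```bash
python3 - <<'E'
from h import *
for i,(p,y) in enumerate([((.42,.40,.32),np.pi),((.42,.10,.32),np.pi)]):
    manip.goto(list(p),down(y)); c=shot("wrist",f"w{i}")
print(telemetry.get_time_s(), telemetry.get_tool_pos(), telemetry.get_qpos())
E
```

```text
2.3417 [0.42039518 0.10112725 0.32014818] [ 2.35882827e-01  9.89516367e-02 -1.25039834e-01  1.34603814e+00
  3.46056419e-04  2.34058181e-01]
```

View pics/w0.png

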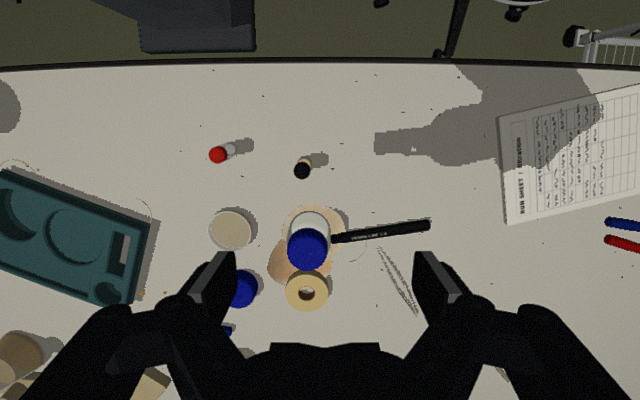

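View pics/w1.png

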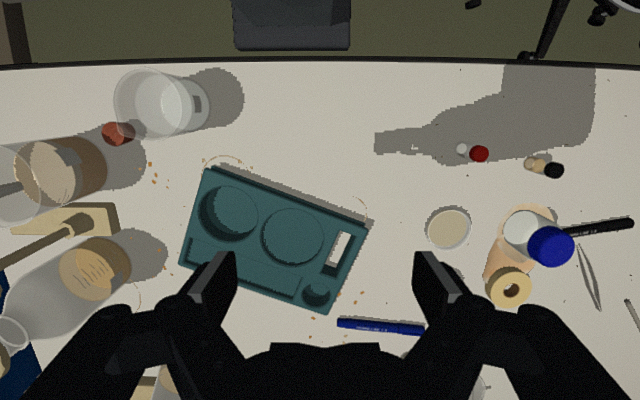

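Both views agree: the tan patches under the bottle and tape are stains on the bench. The carrier's slot and vial-well end points to +y, and its trough is on the side away from the robot. Next I'll measure by mask and depth.

```bash
cat >> h.py <<'E'
def cloud(c):
    v,u=np.nonzero(c["depth"]>0)
    o,d=rays(c,np.c_[u,v]); P=o+d*c["depth"][v,u][:,None]
    return P,c["frame"][v,u].astype(int)
E
python3 - <<'E'
from h import *
for f in ("top0","w0","w1"):
    c=load(f+".npz"); P,C=cloud(c); hsv=cv2.cvtColor(C.astype(np.uint8)[None],cv2.COLOR_BGR2HSV)[0].astype(int)
    z=P[:,2]; print(f,"bench z",np.median(z[(P[:,0]>.4)&(P[:,0]<.7)&(abs(P[:,1]-.3)<.2)]).round(4),"cam",c["c2w"][:3,3].round(3))
    teal=(hsv[:,0]>80)&(hsv[:,0]<100)&(hsv[:,1]>60)&(abs(z-.03)<.005)&(abs(P[:,0]-.52)<.2)&(abs(P[:,1]-.03)<.2)
    if teal.sum()>500:
        r=cv2.minAreaRect(P[teal][:,:2].astype(np.float32)); print(" deck",r,teal.sum())
    def m(n,s,xy,rad):
        s=s&(np.hypot(P[:,0]-xy[0],P[:,1]-xy[1])<rad)
        if s.sum()>8:
            q=P[s]; ce,r=cv2.minEnclosingCircle(q[:,:2].astype(np.float32)); print(" ",n,s.sum(),np.round(ce,4),round(r,4),"z",np.percentile(z[s],[10,50,90]).round(4))
            return q
    m("cap",(abs(hsv[:,0]-118)<10)&(hsv[:,1]>120)&(z>.06)&(z<.09),(.507,.375),.05)
    m("tape",(z>.012)&(z<.03),(.597,.374),.045)
    m("loose",(z>.015)&(z<.03),(.595,.275),.045)
    m("dish",(z>.008)&(z<.02),(.505,.273),.045)
    m("red",(z>.04)&(z<.065),(.395,.279),.03); m("blk",(z>.04)&(z<.065),(.413,.372),.03)
    q=m("marker",(C.sum(1)<150)&(z>.005)&(z<.025)&(P[:,1]>.4),(.508,.475),.09)
    if q is not None: print("   ",cv2.minAreaRect(q[:,:2].astype(np.float32)))
    s=(P[:,0]>.3)&(P[:,0]<.62)&(P[:,1]<-.04)&(P[:,1]>-.3)&(z>.05)
    if f=="top0":
        for x in np.arange(.3,.62,.04): print([int(1000*z[s&(abs(P[:,0]-x)<.02)&(abs(P[:,1]-y)<.02)].max(initial=0)) for y in np.arange(-.04,-.28,-.04)])
E
```

```text
top0 bench z -0.0 cam [0.392 0.25  0.887]
 deck ((0.5231518745422363, 0.03091181069612503), (0.2174883335828781, 0.14258231222629547), 68.14225769042969) 1867
  cap 326 [0.5063 0.3795] 0.0236 z [0.0726 0.0747 0.0766]
  tape 437 [0.5909 0.3715] 0.0394 z [0.0151 0.0173 0.0191]
  loose 342 [0.5965 0.2759] 0.0261 z [0.0212 0.0236 0.0254]
  dish 504 [0.5059 0.2711] 0.031 z [0.0118 0.0139 0.0159]
  red 54 [0.3961 0.2787] 0.0095 z [0.0509 0.0524 0.0543]
  blk 57 [0.4141 0.3743] 0.0094 z [0.0494 0.0521 0.0543]
  marker 281 [0.5065 0.477 ] 0.0642 z [0.0109 0.0139 0.0167]
    ((0.5069456696510315, 0.47700923681259155), (0.013960164971649647, 0.12804260849952698), 9.331099510192871)
[90, 89, 0, 0, 0, 0]
[90, 85, 91, 0, 0, 251]
[89, 90, 90, 253, 252, 256]
[0, 0, 0, 255, 247, 239]
[0, 0, 0, 253, 254, 256]
[0, 0, 0, 250, 378, 379]
[0, 0, 0, 255, 252, 253]
[0, 0, 0, 256, 250, 254]
w0 bench z 0.0462 cam [0.345 0.401 0.389]
 deck ((0.5275096297264099, 0.04212266206741333), (0.19986945390701294, 0.14495623111724854), 68.73873901367188) 5287
  cap 1287 [0.5061 0.3804] 0.0236 z [0.0689 0.0748 0.0758]
  
[... 387 characters left out ...]
01799583435), (0.014096671715378761, 0.13545960187911987), 9.524633407592773)
w1 bench z 0.0065 cam [0.346 0.102 0.389]
 deck ((0.5235466361045837, 0.030342131853103638), (0.21899572014808655, 0.14484691619873047), 68.08809661865234) 7048
  cap 1294 [0.506  0.3776] 0.0238 z [0.0648 0.0745 0.0758]
  tape 1160 [0.5916 0.372 ] 0.0405 z [0.0157 0.0173 0.0183]
  dish 1550 [0.5066 0.2712] 0.0316 z [0.0127 0.0139 0.0149]
  red 275 [0.3964 0.2787] 0.0098 z [0.0456 0.052  0.0532]
  blk 290 [0.4145 0.3739] 0.01 z [0.0442 0.0517 0.0531]
  marker 614 [0.5012 0.4893] 0.0534 z [0.0084 0.0131 0.0159]
    ((0.504438042640686, 0.4898543357849121), (0.0140010891482234, 0.10644533485174179), 9.421510696411133)
```

```bash
python3 - <<'E'
from h import *
for g in (1,.73,.45,.24):
    manip.grip(g); c=shot("wrist"); c["c2w"]=np.array(c["hand_eye"])
    P,C=cloud(c); s=(abs(P[:,1])<.07)&(abs(P[:,0])<.02)&(P[:,2]>.02)&(P[:,2]<.1)
    q=P[s]; w=telemetry.get_grip_width()
    for sg in (1,-1):
        t=q[q[:,1]*sg>0]; k=t[t[:,2]>np.percentile(t[:,2],97)-.006]
        print(g,round(w,3),"tip z",np.percentile(t[:,2],[90,97,100]).round(4),"y at tip",np.percentile(abs(k[:,1]),[2,98]).round(4),len(t))
manip.grip(1.0)
print(telemetry.get_time_s())
E
```

```text
1 1.0 tip z [0.0527 0.0567 0.0603] y at tip [0.0431 0.0547] 2569
1 1.0 tip z [0.0524 0.0568 0.0608] y at tip [0.0415 0.0532] 2540
0.73 0.727 tip z [0.0579 0.0629 0.0686] y at tip [0.0315 0.0437] 2666
0.73 0.727 tip z [0.0583 0.0633 0.0686] y at tip [0.0302 0.042 ] 2656
0.45 0.449 tip z [0.0594 0.0658 0.0724] y at tip [0.0201 0.0322] 2879
0.45 0.449 tip z [0.0595 0.0657 0.0722] y at tip [0.0183 0.0309] 2938
0.24 0.24 tip z [0.0587 0.0658 0.0739] y at tip [0.0111 0.024 ] 2974
0.24 0.24 tip z [0.0587 0.0656 0.074 ] y at tip [0.0093 0.0221] 2988
4.4417
```

```bash
cat >> h.py <<'E'
CC=np.array([.5234,.0306]); CA=np.deg2rad(68.1)+np.pi   # carrier centre, heading of carrier y
def well(x,y):
    ey=np.array([np.cos(CA),np.sin(CA)]); ex=np.array([ey[1],-ey[0]]); return CC+x*ex+y*ey
def st(m): print(m,round(telemetry.get_time_s(),2),np.round(telemetry.get_tool_pos(),4),"w",round(telemetry.get_grip_width(),3),"F",np.round(telemetry.get_contact_force(),1),round(telemetry.get_gripper_force(),1))
def pick(xy,yaw,z,f,zl=.25,open_=1.0,za=.2):
    manip.goto([*xy,za],down(yaw)); manip.grip(open_)
    manip.movel([*xy,z],rate=.12); manip.grip(0,f); st("gripped")
    manip.movel([*xy,zl],rate=.2); st("lifted")
def place(xy,yaw,z,open_,zl=.25,zr=.25):
    manip.goto([*xy,zl],down(yaw)); manip.movel([*xy,z+.02],rate=.15); manip.movel([*xy,z],rate=.04); st("down")
    manip.grip(open_); manip.movel([*xy,zr],rate=.2); st("released")
E
python3 - <<'E'
from h import *
pick((.506,.379),np.pi,.1025,40)
print(well(.024,.065)); place(well(.024,.065),np.pi,.1075,1.0)
shot("top","t1")
E
```

```text
gripped 7.22 [0.5067 0.3795 0.1039] w 0.632 F [ 0.3 -0.   5.1] 42.5
lifted 8.12 [0.5053 0.3785 0.2483] w 0.627 F [ 0.   0.3 -0.6] 42.1
[ 0.47688772 -0.02075765]
down 11.22 [ 0.4766 -0.0208  0.1079] w 0.634 F [-2.   0.   6.5] 42.8
released 12.51 [ 0.4762 -0.0207  0.249 ] w 0.998 F [ 0.1  0.5 -0.5] 0.0
```

```bash
python3 - <<'E'
from h import *
c=load("t1.npz"); P,C=cloud(c); h=cv2.cvtColor(C.astype(np.uint8)[None],cv2.COLOR_BGR2HSV)[0].astype(int)
s=(abs(h[:,0]-118)<10)&(h[:,1]>120)&(np.hypot(*(P[:,:2]-well(.024,.065)).T)<.06)
print("cap",s.sum(),cv2.minEnclosingCircle(P[s][:,:2].astype(np.float32)),np.percentile(P[s][:,2],[10,50,90]))
pick((.3962,.279),np.pi,.104,30,open_=.6)
print(well(-.045,-.083)); place(well(-.045,-.083),np.pi,.109,.5)
c=shot("wrist","w2")
E
```

```text
cap 243 ((0.4720444083213806, -0.014363368973135948), 0.04749520123004913) [0.07351846 0.0789847  0.08171346]
gripped 15.53 [0.3967 0.2792 0.1048] w 0.209 F [-1.1  0.6  4.4] 29.3
lifted 16.42 [0.3956 0.2786 0.2488] w 0.206 F [ 0.1 -0.7 -0.2] 29.2
[0.59611062 0.09082596]
down 19.09 [0.5959 0.0907 0.1088] w 0.211 F [-1.2 -1.   2.4] 29.5
released 20.31 [0.5955 0.0907 0.2488] w 0.498 F [-0.5  0.1 -0.4] 0.0
```

View pics/w2.png

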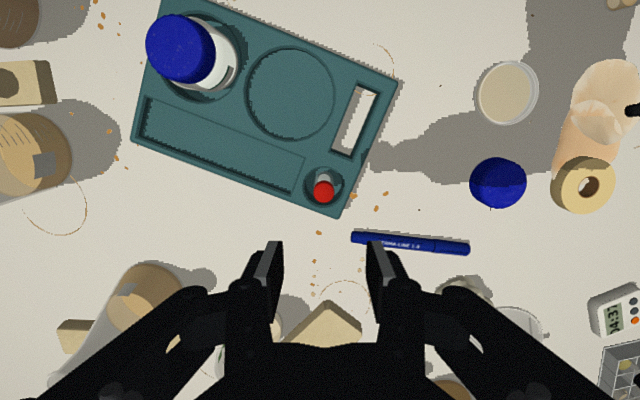

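This view shows the bottle upright in its well (195,55) and the red vial in its well (323,187). The tape is at (583,184), and there are no collisions. I'll measure the tape and the carrier again.

```bash
python3 - <<'E'
from h import *
for f in ("w2","t1","w0"):
    c=load(f+".npz"); P,C=cloud(c); z=P[:,2]; h=cv2.cvtColor(C.astype(np.uint8)[None],cv2.COLOR_BGR2HSV)[0].astype(int)
    teal=(h[:,0]>80)&(h[:,0]<100)&(h[:,1]>60)&(abs(z-.03)<.004)&(np.hypot(*(P[:,:2]-CC).T)<.15)
    print(f,"deck",cv2.minAreaRect(P[teal][:,:2].astype(np.float32)))
    s=(abs(z-.018)<.003)&(np.hypot(P[:,0]-.595,P[:,1]-.372)<.05)
    q=P[s][:,:2]; lab=cv2.connectedComponentsWithStats
    m=np.zeros((120,120),np.uint8); ij=((q-[.535,.312])*1000).astype(int); ij=ij[(ij>=0).all(1)&(ij<120).all(1)]; m[ij[:,0],ij[:,1]]=255
    m=cv2.morphologyEx(m,cv2.MORPH_CLOSE,np.ones((7,7))); n,l,stt,ce=lab(m); k=1+stt[1:,4].argmax()
    (r,t),rad=cv2.minEnclosingCircle(np.argwhere(l==k).astype(np.float32)); print("  tape",.535+r/1000,.312+t/1000,rad,stt[k])
E
```

```text
w2 deck ((0.5244405269622803, 0.030394725501537323), (0.2200002819299698, 0.14419521391391754), 68.38005065917969)
  tape 0.5984799003601075 0.3744765510559082 32.56553268432617 [  30   33   64   63 2742]
t1 deck ((0.5227395296096802, 0.030198603868484497), (0.21936221420764923, 0.14181987941265106), 68.40506744384766)
  tape 0.5980783920288086 0.37361901473999026 31.426647186279297 [  31   34   61   60 2366]
w0 deck ((0.5275096297264099, 0.04212266206741333), (0.19986945390701294, 0.14495623111724854), 68.73873901367188)
  tape 0.5983273506164551 0.37479186630249023 31.556102752685547 [  32   32   63   63 2611]
```

```bash
python3 - <<'E'
from h import *
y=np.deg2rad(68.2)
pick((.598,.374),y,.078,40)
w=well(.024,-.022);print(w)
place(w,y,.1025,1.0)
c=shot("wrist","w3")
P,C=cloud(c); s=(np.hypot(*(P[:,:2]-w).T)<.045)&(P[:,2]>.036)&(P[:,2]<.06)
print("tape",cv2.minEnclosingCircle(P[s][:,:2].astype(np.float32)),np.percentile(P[s][:,2],[5,50,95]).round(4))
E
```

```text
gripped 24.42 [0.5987 0.3745 0.0797] w 0.7 F [-1.2 -0.4  6.3] 43.5
lifted 25.43 [0.5974 0.3736 0.2481] w 0.691 F [-0.2 -0.8 -1.9] 43.1
[0.50933766 0.0599641 ]
down 28.32 [0.5093 0.0599 0.1023] w 0.697 F [-0.2  0.   0.1] 43.1
released 29.59 [0.5087 0.0599 0.249 ] w 1.001 F [ 1.  -0.7 -0.6] 0.0
tape ((0.5100979804992676, 0.06074216961860657), 0.031370218843221664) [0.038  0.0392 0.0403]
```

View pics/w3.png

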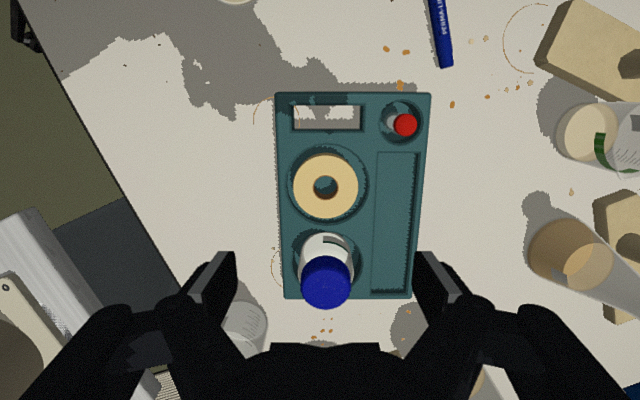

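The tape is seated, with its top at 39 mm as expected. Next is the marker, measured again now that the bottle is gone.

```bash
python3 - <<'E'
from h import *
c=shot("top","t2"); P,C=cloud(c)
s=(C.sum(1)<150)&(P[:,2]>.006)&(P[:,2]<.025)&(np.hypot(P[:,0]-.507,P[:,1]-.477)<.1)
r=cv2.minAreaRect(P[s][:,:2].astype(np.float32)); print(r)
a=r[2] if r[1][0]>r[1][1] else r[2]+90
assert abs(a-99.5)<5 and np.hypot(r[0][0]-.507,r[0][1]-.4765)<.01
pick((.507,.4765),np.deg2rad(99.5),.0825,40,open_=.6)
w=well(-.045,.024);print(w)
place(w,np.deg2rad(68.2),.1065,.4)
manip.goto([.42,.10,.32],down(np.pi))
shot("wrist","w4"); c=shot("top","t3")
P,C=cloud(c); d=P[:,:2]-w; s=(C.sum(1)<130)&(np.hypot(*d.T)<.09)&(P[:,2]>.025)&(P[:,2]<.06)
print("marker",cv2.minAreaRect(P[s][:,:2].astype(np.float32)),np.percentile(P[s][:,2],[5,50,95]).round(4))
cv2.imwrite("pics/t3c.png",cv2.resize(c["frame"][130:290,180:500],(800,400)))
E
```

```text
((0.5076325535774231, 0.4754621386528015), (0.014002278447151184, 0.1342049390077591), 9.425313949584961)
gripped 33.23 [0.5074 0.4769 0.0836] w 0.171 F [ 0.3 -0.7  4.1] 39.6
lifted 34.22 [0.5065 0.476  0.2482] w 0.169 F [ 0.1 -0.3 -1.1] 39.2
[ 0.55620092 -0.00845252]
down 37.62 [ 0.5561 -0.0085  0.1063] w 0.17 F [-0.3  0.3 -0.2] 39.2
released 38.81 [ 0.5556 -0.0085  0.2489] w 0.402 F [-0.   0.1 -0.7] 0.0
marker ((0.5447070598602295, 0.025831378996372223), (0.11942137032747269, 0.09177722781896591), 67.90164184570312) [0.0259 0.0347 0.039 ]
```

View pics/w4.png

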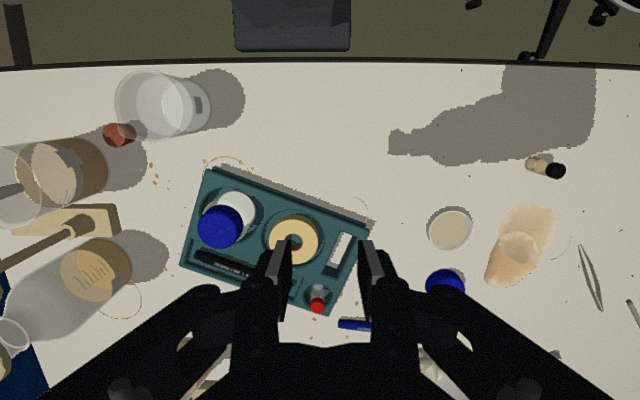

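View pics/t3c.png

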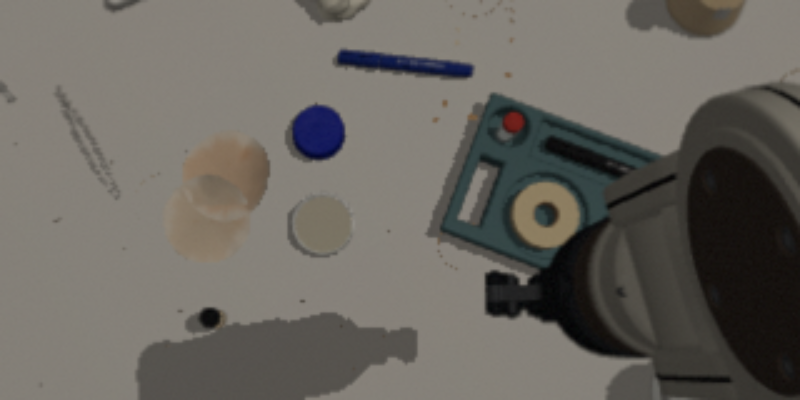

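Move the arm clear and make one unobstructed check of all four.

```bash
python3 - <<'E'
from h import *
manip.goto([.24,.40,.32],down(np.pi))
c=shot("top","t4"); P,C=cloud(c); D=P[:,:2]-CC
ey=np.array([np.cos(CA),np.sin(CA)]); ex=np.array([ey[1],-ey[0]]); L=np.c_[D@ex,D@ey]
s=(C.sum(1)<130)&(abs(L[:,0]+.045)<.017)&(abs(L[:,1]-.024)<.075)&(P[:,2]>.03)
print("marker",cv2.minAreaRect(L[s].astype(np.float32)),np.percentile(P[s][:,2],[5,50,95]).round(4), s.sum())
for sg in (-1,1):
    t=s&(sg*(L[:,1]-.024)>.045); print("end z",np.median(P[t][:,2]).round(4))
for n,x,y,rad,z0 in [("bottle",.024,.065,.045,.07),("tape",.024,-.022,.038,.036),("vial",-.045,-.083,.02,.045)]:
    s=(np.hypot(L[:,0]-x,L[:,1]-y)<rad)&(P[:,2]>z0); print(n,cv2.minEnclosingCircle(L[s].astype(np.float32)),np.percentile(P[s][:,2],[5,50,95]).round(4))
print(telemetry.get_time_s())
cv2.imwrite("pics/t4c.png",cv2.resize(c["frame"][150:275,340:480],(784,700))[:600])
E
```

```text
marker ((-0.044062353670597076, 0.02473502606153488), (0.13598087430000305, 0.01591421850025654), 89.21712493896484) [0.0318 0.0356 0.0392] 325
end z 0.0361
end z 0.035
bottle ((0.02471042610704899, 0.06377135962247849), 0.024181507527828217) [0.0749 0.079  0.0813]
tape ((0.02420022152364254, -0.022215209901332855), 0.03179283067584038) [0.0369 0.0394 0.0419]
vial ((-0.04443856328725815, -0.0820770338177681), 0.010117242112755775) [0.0523 0.0561 0.0582]
41.7833
```

View pics/t4c.png

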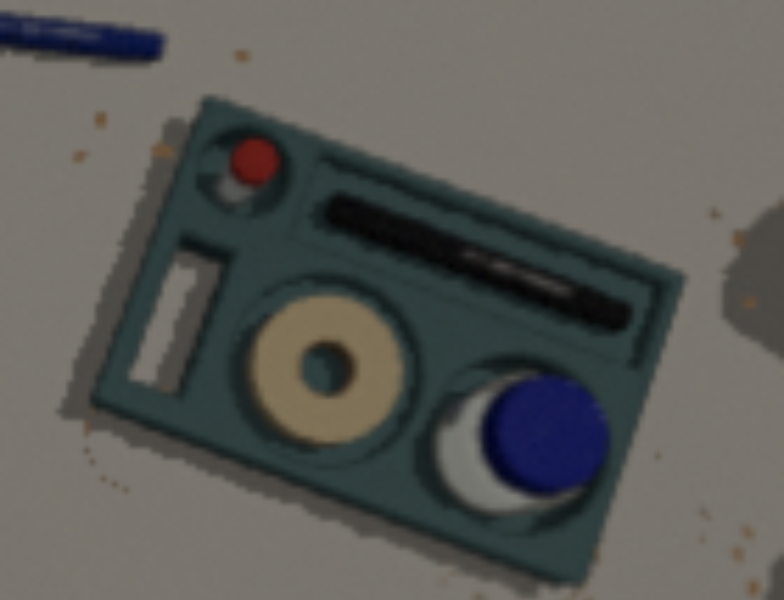

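All four sit in their wells at the expected heights: bottle 79 mm, vial 56 mm, tape 39 mm, and the marker level at about 36 mm. The carrier hasn't moved, so I'm handing in.

```bash
python3 -c "
from bench import manip
print(manip.finish_job())"
```

```text
the job is handed in; nothing more can be done
None
```

The carrier is packed and handed in at about 42 s: bottle, red-capped vial, tape and black marker each measured fully down in their own wells, and the four things that were to stay were not handled.

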